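Clear the turning bench into its racks

TASK

Clear up the bench: lay the two wooden pen blanks flat in the blank rack, each in the bay cut to its own length, stand the two bottles upright in the bottle rack, each in the well of its own size, and slip the abrasive roll over the pin of the roll stand, right down onto its foot. Set things down rather than dropping them, keep the bottles upright all the while, and leave the turned box and the wax tin where they are.

Things in the scene. Friction and masses are not known exactly. Their poses are not given: they have to be found in the camera images.
- olive_blank: Loose square bar of brown, striped olive wood, 22 x 130 x 22 mm, 70 g, lying flat on a thin (5 mm) green rubber mat. Origin at the centre of its underside, z up. Its length runs along its y.
- ash_blank: Loose square bar of paler, plain grey-brown ash, shorter and thinner: 20 x 110 x 20 mm, 60 g, lying flat on the mat. Origin at the centre of its underside, z up. Its length runs along its y.
- abrasive_roll: Loose roll of brown cloth abrasive lying flat on the mat, 61 mm diameter, 26 mm high, about 120 g, with an upright hole through its middle (15 mm clear). Origin at the centre of its underside, z up.
- sealer_bottle: Loose wide white bottle with a green band and a black cap, standing upright; body 64 mm diameter up to 98 mm high, cap 34 mm diameter up to 112 mm; about 0.42 kg. Origin at the centre of its underside, z up.
- oil_bottle: Loose small amber glass bottle with a paper label and a black screw cap, standing upright; body 40 mm diameter up to 57 mm high, cap 25 mm diameter, 88 mm high in all; 110 g. Origin at the centre of its underside, z up.
- blank_rack: Fixed low plywood tray, 118 x 170 mm. Origin: centre of underside. Two bays run along its y, both 34 mm wide, floors at z = 8 mm, rails to z = 14 mm. The long bay (pale ends, 144 mm long, centre x = +29, y = 0 mm) is for the olive blank, the short one (dark end blocks, 122 mm long, centre x = -29, y = 0 mm) for the ash blank.
- bottle_rack: Fixed pale wooden block on a dark base board, 108 x 196 mm. Origin: centre of underside. Two round wells, floors at z = 8 mm, rims at z = 28 mm: the large one (76 mm diameter, centre x = 0, y = +44 mm) for the white bottle, the small one (52 mm diameter, centre x = 0, y = -56 mm) for the amber bottle.
- roll_stand: Fixed dark round turned wooden foot, 80 mm diameter, with an upright steel pin in its middle. Origin at the centre of its underside, z up. The foot's flat top is at z = 12 mm; the pin is 8 mm thick up to z = 40 mm and tapers to a point of 3 mm at z = 52 mm.
- turned_box: Bystander, loose: small lidded round wooden box with a knob, 59 mm diameter, 71 mm high. Origin at the centre of its underside. To be left where it stands.
- wax_tin: Bystander, loose: round tin with a cream lid, 87 mm diameter, 45 mm high. Origin at the centre of its underside. To be left where it stands.

How it is judged:
By the outcome, as a careful person would: the job done as asked, in the order asked, and still so for the second after the job is handed in, with the robot touching nothing.
It also fails if it takes over 128 s, if anything falls off the work surface, if the arm or the gripper's body presses on something with over 40 N, if the wrist force passes 120 N, or if a joint passes its speed limit or range.

ROBOT

A 6-joint arm with a two-finger parallel gripper is mounted at the origin on a cart in front of the work surface, level with it; the furniture and walls round the work are solid. World frame = base frame: x ahead of the robot, y to its left, z up, the work surface at z = 0. Lengths are in m, angles in rad, forces in N, time in s.
With the tool pointing down it reaches from about 0.3 to 1 m from the base axis. Payload 5.1 kg.
Tool frame: the origin (TCP) lies between the finger pads; the fingertips stand 8 mm ahead of it and the grasp point (between the pads) lies 11 mm behind it (tcp_to_tips is the distance from the TCP to the fingertips, in m); z points along the fingers, y is the line along which they close (so a half turn about z gives the same grasp; the last joint's range is limited). The gripper opens to 95 mm and grips with 3 to 60 N. Pads are 20 mm wide; open, the fingers measure 119 mm over their backs; the gripper's body (75 mm by 180 mm) begins 59 mm behind the grasp point.
Start: joints at [1.049, 0.124, 1.65, -0, 1.367, -0.083], TCP at [0.276, 0.588, 0.223] pointing down, gripper open.
Joint ranges: [-2.61, 2.61], [-1.02, 2.33], [0.03, 2.71], [-1.35, 4.49], [0.32, 2.68], [-2.91, 2.91]. Speed limits (rad/s): [2.57, 2.57, 3.14, 3.14, 3.14, 3.14].

INTERFACE

Orientations are given as a unit quaternion [x, y, z, w].
In Python, from station import * gives the robot as it stands.
- The arm moves only by the tool jog_arm, never from a script. Its argument "motion" is a list of rows, each a list of 3 entries, a list of its own where there are three numbers: the shift along the tool's x, y, z in fractions of the full range, 1 being 1000 mm, then the turn about the tool's z in parts of the range, where 1.0 means 180 degrees, then the closure, from 0 (fully open) to 1 (shut). A call has 1 to 12 rows; each row is the pose to reach, as a shift and turn from the pose commanded when the call began, along the tool's axes at that moment; what a row does not reach only later rows make up. A row lasts 1/8 s, in which the tool goes at most 62.5 mm and 10.7 degrees, less where a joint would pass 70% of its speed; a pose out of reach is approached as far as the arm can. No shift or turn number may pass 1 either way. A call with a gripper value outside its range is refused whole. The fingers move at their own pace and stop on an object; "newtons" is the grip in N (left out, the last holds). Time passes only in rows, so rows that repeat a pose let the fingers close. It gives the time, the measured TCP pose, the force, the opening and the grip force at its end, in the units of the state.
- observe(): the state, without advancing time (a new reading comes with each control period).
- capture(name): name is "scene" or "top" or "wrist"; returns the picture (420x560x3 uint8, red, green, blue); there is no depth.
- calibration(name): a dict with "vertical_fov" (degrees; the focal length in pixels is half the picture's height over the tangent of half this angle, whatever the lens; pixels are square), "cx", "cy" (the principal point, pixels), "k1" (the pictures are not rectified: a ray, as slopes to the right and down, at radius r is drawn at 1 + k1 r^2 times it, then the intrinsics apply), "rvec" (rotation vector, rad) and "tvec" (3), from world to camera coordinates, as OpenCV has them. Camera axes: x right, y down, z forward; pixel columns grow to the right and rows downward; lengths in m; the calibration is good to about 2 mm. A picture is of the moment at which its call begins: read the wrist's pose just before it. calibration takes no time and is no camera call; for the wrist camera it gives the pose at the moment of the call.
- job_done(): hands the job in; it is judged then, once.
The state is a dict: "clock": time; "joint_pos": joint angles; "qvel": joint speeds; "joint_torque": joint torques, N m; "ee_pos": TCP position; "tcp_rot": TCP orientation; "contact_force": force on the tool from outside, world axes, zero at the start; "ft_torque": the same for the moment, N m; "gripper_width": opening from 0.0 (shut) to 1.0 (fully open); "grasp_force": force on a finger pad.
Only numpy, scipy, OpenCV 4.12 (cv2) and the standard library are available. Lean on these libraries where they do the work, as an engineer would, in place of code of your own. Each camera call takes 0.05 s, during which the arm holds its last target. There are 200 camera calls.

## Working session

There is one attempt and no reset: what is moved stays moved. The work goes in short steps, Python scripts to look and compute and a tool call to move; the robot and the scene stay as the last step left them, time stands still between calls to the robot, and variables do not carry over. Pictures are saved under pics/ and viewed, at most 17 in all, crops included, and the job is handed in when it is done.

Besides the shell and the picture viewer there is one more tool, called after "Call:" as a command line: name --argument value ..., lists and objects as JSON in quotes. jog_arm: Moves the arm, as the interface text tells. Its arguments: {"type":"object","properties":{"motion":{"type":"array"},"newtons":{"type":"number"}},"required":["motion"]}

```bash
mkdir -p pics; ls; python3 - <<'E'
from station import *
import cv2
for n in ("scene","top"):
    cv2.imwrite(f"pics/{n}0.png",cv2.resize(capture(n)[:,:,::-1],(800,600),interpolation=cv2.INTER_CUBIC)); print(n,calibration(n))
print(calibration("wrist"))
s=observe();print(s)
E
```

```text
pics
scene {'vertical_fov': 42.277496283299385, 'cx': 283.8764324304517, 'cy': 205.54369831861925, 'k1': -0.10302282902999245, 'rvec': array([ 2.08502547, -0.71470959,  0.38843448]), 'tvec': array([-0.42189214,  0.18594256,  1.33839375])}
top {'vertical_fov': 43.868304109634565, 'cx': 278.458123058932, 'cy': 209.69769620209274, 'k1': -0.10846873253601093, 'rvec': array([ 1.58703845, -2.33655153,  0.57618298]), 'tvec': array([0.1820927 , 0.43483734, 1.22242845])}
{'vertical_fov': 58.47291790920188, 'cx': 277.7688242808267, 'cy': 207.2844980720456, 'k1': -0.06099533723354881, 'rvec': array([-2.44904105, -1.55626506, -0.21189431]), 'tvec': array([-0.64873712, -0.02981426,  0.39256863])}
{'clock': 0.1, 'joint_pos': array([ 1.04938792e+00,  1.24466175e-01,  1.65154837e+00, -5.02771083e-06,
        1.36748515e+00, -8.26164624e-02]), 'qvel': array([-0.00103022, -0.00179031, -0.00193258,  0.00056082,  0.00165589,
       -0.00182157]), 'joint_torque': array([ 2.01273247e-04, -4.18874717e+01, -3.61099255e+01,  7.77920801e-02,
        4.61341138e-02, -7.79047559e-05]), 'ee_pos': array([0.27590319, 0.58791057, 0.22148647]), 'tcp_rot': array([ 2.17639518e-01,  9.76028755e-01, -9.11097682e-04, -2.81267480e-04]), 'contact_force': array([ 0.94467094, -0.10940079, -0.23617479]), 'ft_torque': array([ 0.0088605 , -0.05920705, -0.00744011]), 'grasp_force': 0.0, 'gripper_width': 1.0011192692963724}
```

View pics/top0.png

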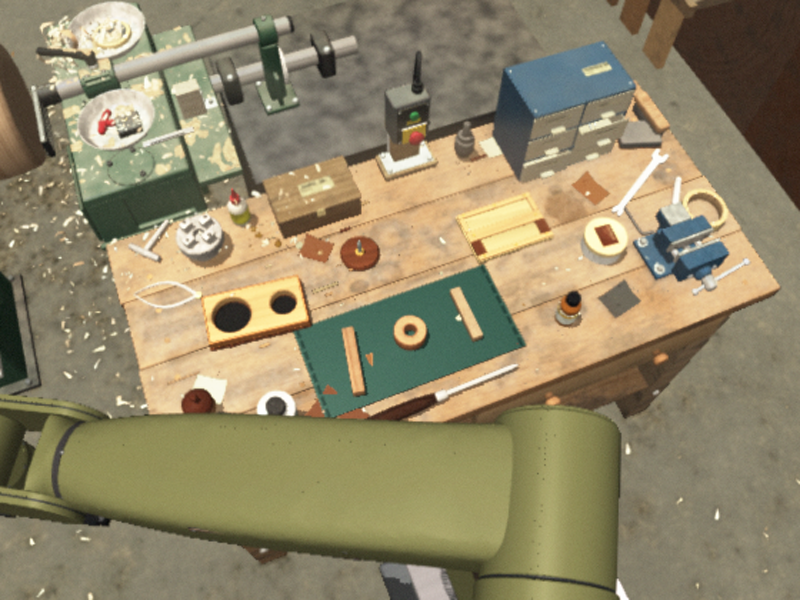

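View pics/scene0.png

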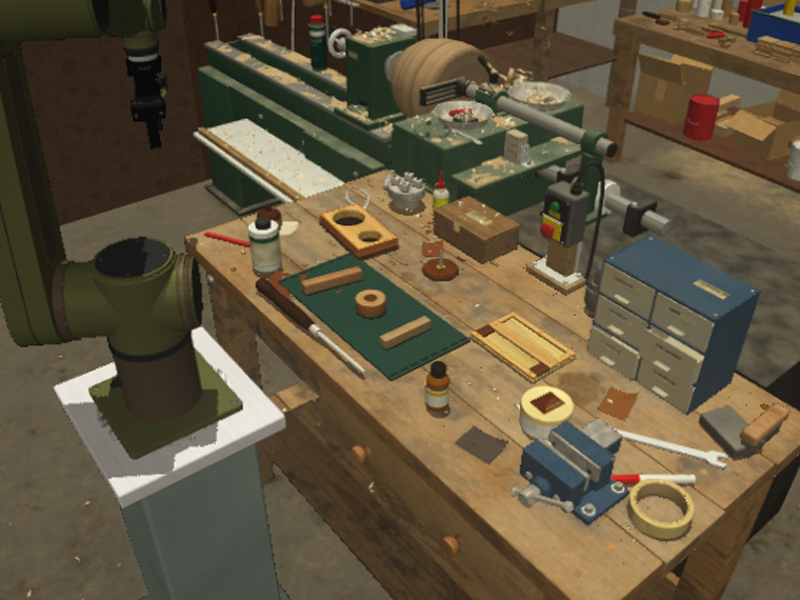

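The top view shows the racks, the stand and the mat objects. The scene view shows both bottles. I'll crop in to read pixels.

```bash
cat > h.py <<'E'
from station import *
import numpy as np, cv2
from scipy.spatial.transform import Rotation as R
def K(c):
    f=210/np.tan(np.radians(c["vertical_fov"]/2)); return np.array([[f,0,c["cx"]],[0,f,c["cy"]],[0,0,1]]),np.array([c["k1"],0,0,0,0])
def world(c,uv,z):
    k,d=K(c); p=cv2.undistortPoints(np.float64(uv).reshape(-1,1,2),k,d).reshape(-1,2)
    M=R.from_rotvec(np.ravel(c["rvec"])).as_matrix(); o=-M.T@np.ravel(c["tvec"])
    r=np.c_[p,np.ones(len(p))]@M; t=(np.broadcast_to(z,len(p))-o[2])/r[:,2]
    return o+r*t[:,None]
def pix(c,X):
    k,d=K(c); return cv2.projectPoints(np.float64(X).reshape(-1,1,3),np.float64(c["rvec"]),np.float64(c["tvec"]),k,d)[0].reshape(-1,2)
def crop(img,name,x0,y0,w,h,s,g=10):
    b=cv2.resize(img[y0:y0+h,x0:x0+w,::-1],None,fx=s,fy=s,interpolation=cv2.INTER_CUBIC)
    for u in range(-(-x0//g)*g,x0+w,g):
        x=int((u+.5-x0)*s); cv2.line(b,(x,0),(x,6),(255,255,255),1)
        if u%(2*g)==0: cv2.putText(b,str(u),(x-10,17),0,.38,(0,255,255),1); b[::6,x:x+1]=(255,255,255)
    for v in range(-(-y0//g)*g,y0+h,g):
        y=int((v+.5-y0)*s)
        if v%(2*g)==0: cv2.putText(b,str(v),(0,y+4),0,.38,(0,255,255),1); b[y:y+1,::6]=(255,255,255)
    cv2.imwrite(f"pics/{name}.png",b)
def go(pos,ang=None):
    """shift in tool mm to put TCP at pos, tool yaw"""
    s=observe(); q=R.from_quat(s["tcp_rot"]); m=q.as_matrix()
    return np.round(m.T@(np.array(pos)-s["ee_pos"])*1000,1)
E
python3 - <<'E'
from h import *
t=capture("top"); crop(t,"tA",135,190,125,110,5.4); crop(t,"tB",250,130,190,112,4.2); 
s=capture("scene"); crop(s,"sA",165,140,200,150,4)
E
```

```text
(no output)
```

View pics/tA.png

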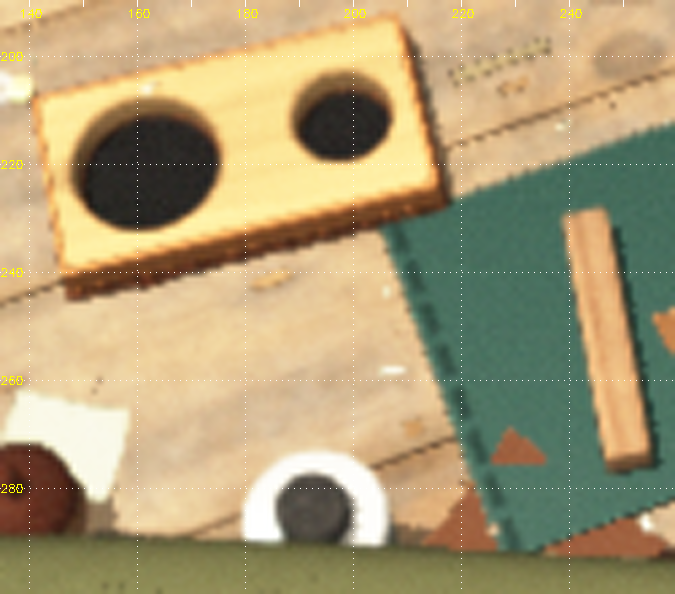

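View pics/tB.png

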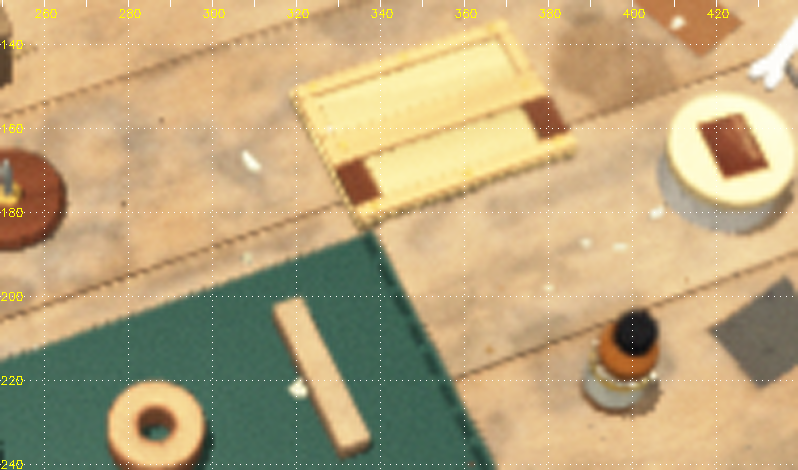

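View pics/sA.png

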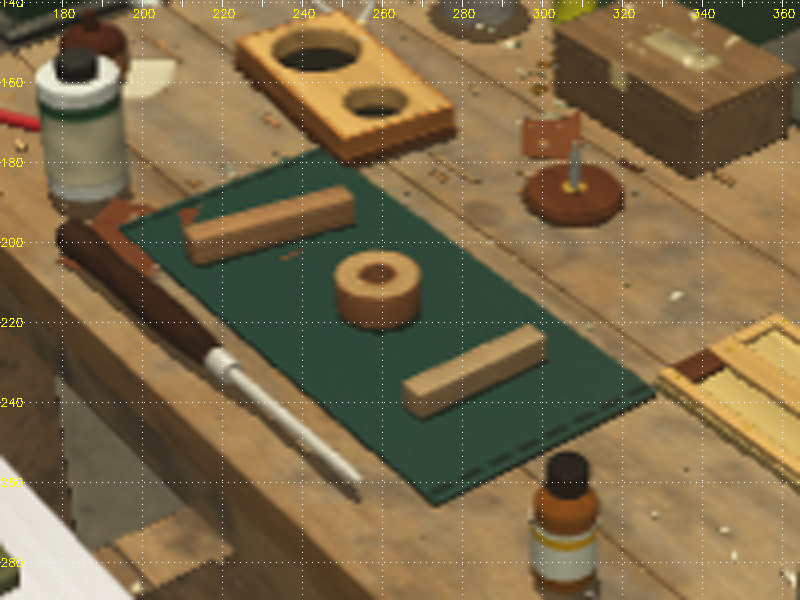

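```bash
python3 - <<'E'
from h import *
ct,cs=calibration("top"),calibration("scene")
def A(p): return np.array(p)/5.4+[134.5,189.5]
def B(p): return np.array(p)/4.2+[249.5,129.5]
def S(p): return np.array(p)/4+[164.5,139.5]
def P(n,c,uv,z): 
    w=world(c,uv,z/1000.)[:,:2]*1000; print(n,w.round(0).tolist(),"mean",w.mean(0).round(1)); return w
def sides(w): print("   sides",np.linalg.norm(np.roll(w,-1,0)-w,axis=1).round(0), "ang",[round(float(np.arctan2(*(d[::-1]))),3) for d in np.roll(w,-1,0)-w])
sides(P("brack",ct,A([(33,95),(396,12),(440,188),(65,270)]),28))
P("wells",ct,A([(146,164),(342,116)]),28)
sides(P("olive",ct,A([(563,214),(606,207),(648,455),(607,467)]),27))
P("sealer",ct,A([(314,509)]),112)
sides(P("rack",ct,B([(293,92),(503,20),(575,145),(362,225)]),14))
sides(P("ash",ct,B([(273,307),(301,296),(371,438),(342,450)]),25))
P("roll",ct,B([(156,424)]),31)
P("oil",ct,B([(635,332)]),88)
P("stand",ct,[(252,177.4)],12);P("standtip",ct,[(251.7,168)],52)
print("scene")
sides(P("olive",cs,S([(183,229),(340,185),(354,197),(196,241)]),27))
sides(P("ash",cs,S([(403,383),(528,323),(546,336),(420,394)]),25))
P("roll",cs,S([(377,274)]),31)
P("oil",cs,S([(568,461)]),88)
P("sealer",cs,S([(76,56)]),112)
P("stand",cs,S([(574,188)]),12);P("tip",cs,S([(577,141)]),52)
P("wells",cs,S([(317,50),(377,102)]),28)
E
```

```text
brack [[654.0, 341.0], [632.0, 154.0], [528.0, 165.0], [553.0, 351.0]] mean [591.7 253.1]
   sides [188. 104. 188. 101.] ang [-1.688, 3.036, 1.437, -0.102]
wells [[595.0, 298.0], [585.0, 198.0]] mean [589.6 248.2]
olive [[493.0, 113.0], [489.0, 92.0], [360.0, 119.0], [361.0, 139.0]] mean [425.8 115.8]
   sides [ 21. 132.  20. 134.] ang [-1.767, 2.94, 1.499, -0.191]
sealer [[359.0, 272.0]] mean [359.2 272.3]
rack [[649.0, -191.0], [651.0, -356.0], [539.0, -355.0], [534.0, -191.0]] mean [ 593.2 -273.2]
   sides [165. 113. 164. 115.] ang [-1.559, 3.137, 1.597, -0.0]
ash [[494.0, -107.0], [494.0, -127.0], [385.0, -127.0], [384.0, -107.0]] mean [ 439.1 -117.1]
   sides [ 20. 110.  21. 110.] ang [-1.533, 3.141, 1.611, -0.003]
roll [[441.0, -3.0]] mean [441.1  -3. ]
oil [[366.0, -292.0]] mean [ 365.8 -292.2]
stand [[639.0, 22.0]] mean [639.1  22. ]
standtip [[645.0, 19.0]] mean [644.9  19.2]
scene
olive [[368.0, 138.0], [495.0, 117.0], [494.0, 97.0], [367.0, 119.0]] mean [431.2 117.6]
   sides [129.  20. 128.  19.] ang [-0.164, -1.633, 2.97, 1.531]
ash [[389.0, -107.0], [498.0, -105.0], [499.0, -124.0], [391.0, -123.0]] mean [ 444.2 -114.8]
   sides [110.  19. 108.  17.] ang [0.016, -1.556, 3.132, 1.686]
roll [[445.0, -0.0]] mean [ 4.449e+02 -3.000e-01]
oil [[374.0, -292.0]] mean [ 374.1 -292.5]
sealer [[365.0, 277.0]] mean [365.4 276.7]
stand [[650.0, 23.0]] mean [649.8  23.4]
tip [[653.0, 26.0]] mean [653.3  26.1]
wells [[600.0, 299.0], [590.0, 199.0]] mean [594.7 249.1]
```

```bash
python3 - <<'E'
from h import *
ct=calibration("top");c=calibration("wrist");s=observe()
M=R.from_rotvec(c["rvec"]).as_matrix(); o=-M.T@c["tvec"]; T=R.from_quat(s["tcp_rot"]).as_matrix()
print("cam in tool",(T.T@(o-s["ee_pos"])*1000).round(1),"axes",(T.T@M.T).round(2).tolist())
def W(n,p,z): print(n,(world(ct,np.array([p])/1.4286,z)[0]*1000).round(0))
W("box top",(198,395),.07);W("chest near-left bottom",(288,235),0);W("chest near-right bottom",(362,216),0)
W("estop base l",(385,178),0.01);W("estop base r",(435,163),0.01);W("cab bottom l",(520,178),0);W("cab bottom r",(632,130),0)
W("tin",(606,237),.045);W("vise",(655,255),.05)
print("go olive",go([.429,.117,.2]), "rack",go([.598,-.273,.2]))
E
```

```text
cam in tool [  77.4   -0.2 -163.1] axes [[-0.0, -0.96, -0.27], [1.0, -0.0, -0.0], [0.0, -0.27, 0.96]]
box top [442. 393.  70.]
chest near-left bottom [741. 141.   0.]
chest near-right bottom [729. -15.   0.]
estop base l [795. -92.  10.]
estop base r [ 793. -206.   10.]
cab bottom l [ 697. -363.    0.]
cab bottom r [ 727. -662.    0.]
tin [ 478. -439.   45.]
vise [ 404. -507.   50.]
go olive [-338.6 -361.4   22.3] rack [-657.3 -642.7   22.6]
```

The manual's scale: shifts go in shares of 1000 mm and turns go in shares of 180 degrees. Converting my numbers, -361 mm is -0.361, -339 mm is -0.339, -0.265 rad is -0.0844.

Call:
jog_arm --motion '[[[-0.06,-0.06,0],0,0],[[-0.11,-0.115,0],-0.0318,0],[[-0.15,-0.16,0],-0.0844,0],[[-0.19,-0.2,0.01],-0.0844,0],[[-0.23,-0.245,0.02],-0.0844,0],[[-0.27,-0.29,0.022],-0.0844,0],[[-0.31,-0.33,0.022],-0.0844,0],[[-0.339,-0.361,0.022],-0.0844,0],[[-0.339,-0.361,0.022],-0.0844,0],[[-0.339,-0.361,0.022],-0.0844,0]]'

```text
clock: 1.45
ee_pos: [0.4295, 0.1178, 0.2005]
tcp_rot: [0.087, 0.996, 0.0, -0.0]
contact_force: [-0.2, -0.1, 0.3]
gripper_width: 1.0
grasp_force: 0.0
```

```bash
python3 - <<'E'
from h import *
s=observe();print(s["clock"],s["ee_pos"],s["tcp_rot"])
cv2.imwrite("pics/w1.png",capture("wrist")[:,:,::-1]);crop(cv2.imread("pics/w1.png")[:,:,::-1],"w1c",0,0,560,420,1.42,20)
ct=capture("top");crop(ct,"t1",130,190,140,105,5.5)
E
```

```text
1.45 [0.42949319 0.11777834 0.20054696] [ 8.71460342e-02  9.96195497e-01  2.34773025e-04 -2.13333827e-04]
```

View pics/w1c.png

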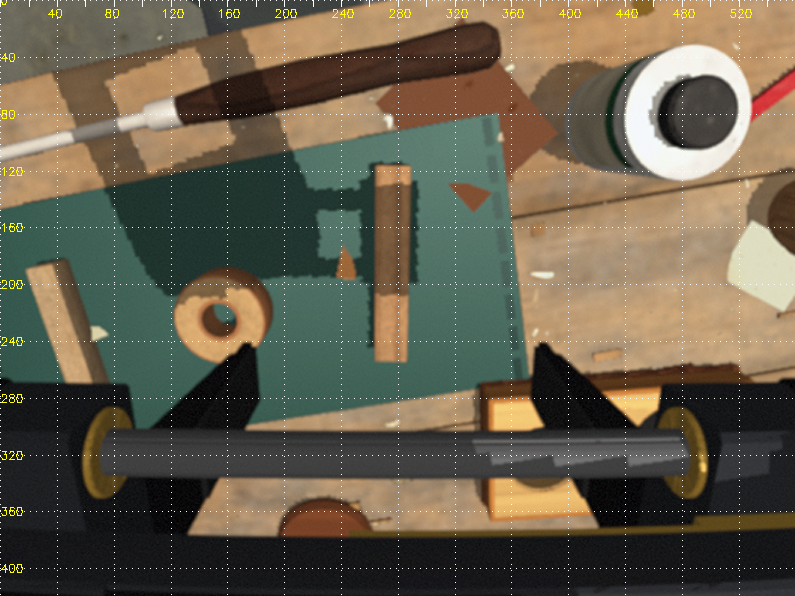

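```bash
python3 - <<'E'
from h import *
c=calibration("wrist")
f=lambda p,z:(world(c,np.array(p)/1.42-.5,z)*1000)[:,:2]
w=f([(375,165),(411,165),(408,361),(375,361)],.027);print(w.round(0).tolist(),w.mean(0))
d=w[0]+w[1]-w[2]-w[3];print(np.arctan2(d[1],d[0])-np.pi,np.linalg.norm(d)/2)
print("roll",f([(219,319)],.031),"sealer",f([(706,111)],.112),f([(687,112)],.098))
w=w.mean(0)/1000;print(go([w[0],w[1],.0235]))
E
```

```text
[[362.0, 118.0], [366.0, 140.0], [494.0, 117.0], [490.0, 94.0]] [427.8048841  117.16034689]
-0.1808697351159938 129.89545963041016
roll [[441.3513999   -1.52177862]] sealer [[360.53056798 275.82941859]] [[360.01003679 274.31579785]]
[  1.1  -1.8 177. ]
```

To row units: 177 mm is 0.177, 170 mm is 0.17.

Call:
jog_arm --motion '[[[0.001,-0.001,0.05],0,0.3],[[0.001,-0.001,0.1],0,0.5],[[0.001,-0.001,0.145],0,0.5],[[0.001,-0.001,0.17],0,0.5],[[0.001,-0.001,0.177],0,0.5],[[0.001,-0.001,0.177],0,0.5],[[0.001,-0.001,0.177],0,1],[[0.001,-0.001,0.177],0,1],[[0.001,-0.001,0.177],0,1],[[0.001,-0.001,0.177],0,1]]' --newtons 20

```text
clock: 2.8
ee_pos: [0.4291, 0.1168, 0.0244]
tcp_rot: [0.087, 0.996, 0.0, 0.001]
contact_force: [-0.0, 0.5, 4.2]
gripper_width: 0.237
grasp_force: 19.9
```

To row units: -391 mm is -0.391, -241 mm is -0.241, 1.396 rad is 0.4444.

Call:
jog_arm --motion '[[[0,0,-0.03],0,1],[[0,0,-0.08],0,1],[[-0.02,-0.03,-0.12],0.0318,1],[[-0.048,-0.075,-0.15],0.0891,1],[[-0.075,-0.12,-0.176],0.1464,1],[[-0.103,-0.165,-0.176],0.2037,1],[[-0.131,-0.212,-0.176],0.261,1],[[-0.159,-0.258,-0.176],0.3183,1],[[-0.187,-0.303,-0.176],0.3756,1],[[-0.214,-0.347,-0.176],0.4265,1],[[-0.241,-0.391,-0.176],0.4444,1],[[-0.241,-0.391,-0.176],0.4444,1]]'

```text
clock: 4.3
ee_pos: [0.5982, -0.3129, 0.1982]
tcp_rot: [0.708, 0.706, -0.0, -0.001]
contact_force: [-0.8, 0.1, -1.1]
gripper_width: 0.237
grasp_force: 19.9
```

```bash
python3 - <<'E'
from h import *
s=observe();print(s["clock"],s["ee_pos"],s["tcp_rot"],s["grasp_force"],s["qvel"].round(3))
crop(capture("wrist"),"w2c",0,0,560,420,1.42,20)
s=observe();print(s["ee_pos"],s["tcp_rot"])
E
```

```text
4.3 [ 0.59824958 -0.31293715  0.19822659] [ 7.07958593e-01  7.06253567e-01 -3.22488060e-04 -6.52777611e-04] 19.926344454288483 [ 0.04  -0.049  0.057  0.022  0.027 -0.004]
[ 0.59790535 -0.31107457  0.1983306 ] [ 7.07371310e-01  7.06841273e-01 -1.04127423e-04 -1.11072487e-03]
```

View pics/w2c.png

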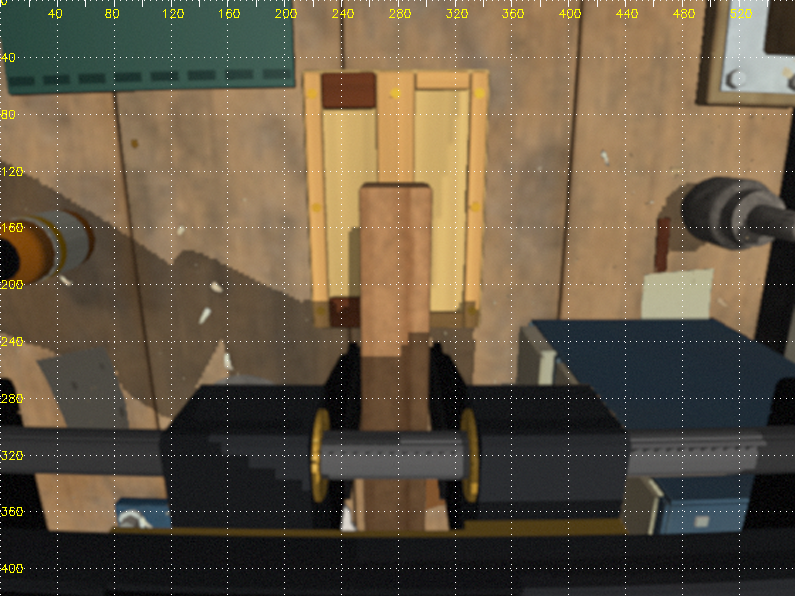

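```bash
python3 - <<'E'
from h import *
c=calibration("wrist")
f=lambda p,z:(world(c,np.array(p)/1.42-.5,z)*1000)[:,:2]+[.3,-1.9]
w=f([(303,71),(489,71),(479,329),(316,328)],.014);print(w.round(1).tolist(),w.mean(0))
print(f([(305,72),(283,185)],.014))
d=w[0]+w[1]-w[2]-w[3];print("long ang",np.arctan2(d[1],d[0]),np.linalg.norm(d)/2)
d=w[1]+w[2]-w[0]-w[3];print("wide ang",np.arctan2(d[1],d[0]),np.linalg.norm(d)/2)
print("bays", f([(348,72),(441,72),(453,312),(424,312)],.011))
E
```

```text
[[540.3, -191.2], [654.4, -191.3], [654.6, -358.2], [542.0, -357.5]] [ 597.82791764 -274.53575841]
[[ 541.5262233  -191.75109269]
 [ 524.56820506 -260.26373524]]
long ang 1.5766251826619782 166.6452934048866
wide ang -0.003938155959672449 113.31161271216648
bays [[ 567.69092763 -191.56510425]
 [ 625.15479161 -191.63125136]
 [ 636.59138272 -346.86660005]
 [ 616.57947412 -346.85135472]]
```

Call:
jog_arm --motion '[[[0.017,0.014,0],0,1],[[0.035,0.029,0],0,1],[[0.035,0.029,0.045],0,1],[[0.035,0.029,0.09],0,1],[[0.035,0.029,0.125],0,1],[[0.035,0.029,0.145],0,1],[[0.035,0.029,0.155],0,1],[[0.035,0.029,0.162],0,1],[[0.035,0.029,0.162],0,1],[[0.035,0.029,0.162],0,1]]'

```text
clock: 5.6
ee_pos: [0.628, -0.2755, 0.039]
tcp_rot: [0.707, 0.707, 0.0, 0.001]
contact_force: [1.0, -0.2, -1.0]
gripper_width: 0.24
grasp_force: 19.9
```

To row units: 11 mm is 0.011, 9 mm is 0.009.

Call:
jog_arm --motion '[[[0,-0.001,0.006],0,1],[[0,-0.001,0.009],0,1],[[0,-0.001,0.011],0,1],[[0,-0.001,0.011],0,1],[[0,-0.001,0.011],0,1]]'

```text
clock: 6.22
ee_pos: [0.6263, -0.2752, 0.0275]
tcp_rot: [0.707, 0.707, -0.0, 0.0]
contact_force: [-2.1, 1.3, 5.4]
gripper_width: 0.24
grasp_force: 20.0
```

To row units: -185 mm is -0.185, -172 mm is -0.172, -1.36 rad is -0.4329.

Call:
jog_arm --motion '[[[0,0,0],0,0.5],[[0,0,0],0,0.5],[[0,0,-0.01],0,0.5],[[0,0,-0.05],0,0.5],[[0.02,-0.02,-0.1],-0.0318,0.4],[[0.05,-0.055,-0.15],-0.0891,0.3],[[0.08,-0.09,-0.172],-0.1464,0],[[0.11,-0.125,-0.172],-0.2037,0],[[0.14,-0.16,-0.172],-0.261,0],[[0.159,-0.185,-0.172],-0.3183,0],[[0.159,-0.185,-0.172],-0.3756,0],[[0.159,-0.185,-0.172],-0.4329,0]]'

```text
clock: 7.72
ee_pos: [0.441, -0.1159, 0.1995]
tcp_rot: [0.102, 0.995, -0.0, 0.001]
contact_force: [-0.7, -0.3, 0.1]
gripper_width: 1.004
grasp_force: 0.0
```

To row units: -0.211 rad is -0.0672.

Call:
jog_arm --motion '[[[0,0,0],-0.0573,0],[[0,0,0],-0.0672,0],[[0,0,0],-0.0672,0],[[0,0,0],-0.0672,0]]'

```text
clock: 8.22
ee_pos: [0.4411, -0.1162, 0.1988]
tcp_rot: [0.0, 1.0, -0.0, 0.0]
contact_force: [-0.1, -0.1, -0.2]
gripper_width: 1.003
grasp_force: 0.0
```

```bash
python3 - <<'E'
from h import *
s=observe();print(s["clock"],s["ee_pos"],s["tcp_rot"],s["grasp_force"],s["qvel"].round(3))
crop(capture("wrist"),"w3c",0,0,560,420,1.42,20)
s=observe();print(s["ee_pos"],s["tcp_rot"])
E
```

```text
8.225 [ 0.4411288  -0.11619054  0.19877099] [ 1.18129670e-04  9.99999987e-01 -1.44898135e-05  1.06337406e-04] 0.0 [ 0.     0.002  0.004  0.001 -0.002 -0.007]
[ 0.44108357 -0.11620271  0.19867366] [-3.76058712e-05  9.99999999e-01 -4.32157204e-06  1.57484373e-05]
```

View pics/w3c.png

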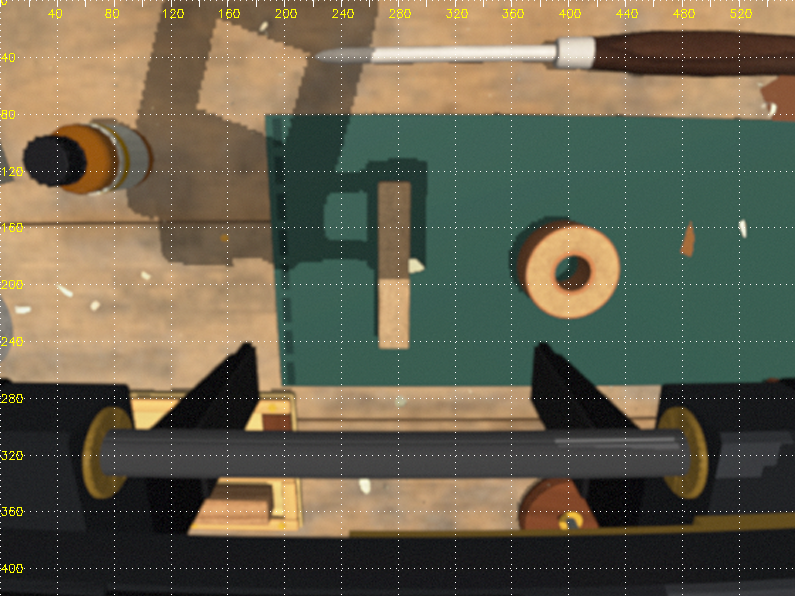

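```bash
python3 - <<'E'
from h import *
c=calibration("wrist")
f=lambda p,z:(world(c,np.array(p)/1.42-.5,z)*1000)[:,:2]
w=f([(378,182),(411,182),(410,349),(378,349)],.025);print(w.round(1).tolist(),w.mean(0))
print("roll",f([(573,271)],.031),"oil",f([(55,161)],.088),"pin",f([(570,520)],.012))
m=w.mean(0)/1000;print(go([m[0],m[1],.0235]))
E
```

```text
[[385.4, -126.6], [385.4, -106.1], [496.3, -105.9], [496.3, -127.6]] [ 440.84049155 -116.53925979]
roll [[440.65663523  -1.90076609]] oil [[ 369.19418301 -290.53683179]] pin [[646.60294644  22.16441594]]
[  0.2  -0.3 175.2]
```

To row units: 175 mm is 0.175, 100 mm is 0.1.

Call:
jog_arm --motion '[[[0,0,0.05],0,0.3],[[0,0,0.1],0,0.5],[[0,0,0.145],0,0.5],[[0,0,0.168],0,0.5],[[0,0,0.175],0,0.5],[[0,0,0.175],0,0.5],[[0,0,0.175],0,1],[[0,0,0.175],0,1],[[0,0,0.175],0,1],[[0,0,0.175],0,1]]' --newtons 20

```text
clock: 9.52
ee_pos: [0.4415, -0.1164, 0.0243]
tcp_rot: [-0.001, 1.0, -0.0, 0.0]
contact_force: [-0.6, -0.4, 3.1]
gripper_width: 0.206
grasp_force: 20.0
```

To row units: -158 mm is -0.158, -138 mm is -0.138, 1.571 rad is 0.5001.

Call:
jog_arm --motion '[[[0,0,-0.03],0,1],[[0,0,-0.07],0.0318,1],[[-0.01,-0.012,-0.09],0.0891,1],[[-0.027,-0.033,-0.09],0.1464,1],[[-0.044,-0.054,-0.09],0.2037,1],[[-0.061,-0.075,-0.09],0.261,1],[[-0.078,-0.096,-0.09],0.3183,1],[[-0.095,-0.117,-0.09],0.3756,1],[[-0.112,-0.138,-0.09],0.4329,1],[[-0.128,-0.158,-0.09],0.4838,1],[[-0.128,-0.158,-0.09],0.5001,1],[[-0.128,-0.158,-0.09],0.5001,1]]'

```text
clock: 11.02
ee_pos: [0.5691, -0.2741, 0.113]
tcp_rot: [0.707, 0.708, -0.0, -0.001]
contact_force: [0.8, 0.1, -1.0]
gripper_width: 0.208
grasp_force: 20.0
```

To row units: 85 mm is 0.085, 82 mm is 0.082.

Call:
jog_arm --motion '[[[0,0,0.035],0,1],[[0,0,0.06],0,1],[[0,0,0.072],0,1],[[0,0,0.078],0,1],[[0,0,0.082],0,1],[[0,0,0.085],0,1],[[0,0,0.085],0,1],[[0,0,0.085],0,1]]'

```text
clock: 12.02
ee_pos: [0.5696, -0.2742, 0.0292]
tcp_rot: [0.707, 0.707, 0.0, 0.0]
contact_force: [-0.5, -0.4, -0.4]
gripper_width: 0.212
grasp_force: 20.0
```

Not touching yet; lower 2 mm more, then release and rise.

To row units: 2 mm is 0.002, 1 mm is 0.001.

Call:
jog_arm --motion '[[[0,0,0.001],0,1],[[0,0,0.002],0,1],[[0,0,0.002],0,1]]'

```text
clock: 12.4
ee_pos: [0.5695, -0.2741, 0.0273]
tcp_rot: [0.707, 0.707, 0.0, 0.0]
contact_force: [-1.2, 0.7, 4.5]
gripper_width: 0.209
grasp_force: 20.0
```

To row units: -170 mm is -0.17, -140 mm is -0.14.

Call:
jog_arm --motion '[[[0,0,0],0,0.55],[[0,0,0],0,0.55],[[0,0,-0.01],0,0.55],[[0,0,-0.05],0,0.55],[[0,0,-0.1],0,0.4],[[0,0,-0.14],0,0],[[0,0,-0.17],0,0],[[0,0,-0.17],0,0]]'

```text
clock: 13.4
ee_pos: [0.571, -0.275, 0.2009]
tcp_rot: [0.707, 0.707, 0.001, 0.004]
contact_force: [0.9, -0.1, 0.2]
gripper_width: 0.813
grasp_force: 0.0
```

To row units: 550 mm is 0.55, -210 mm is -0.21.

Call:
jog_arm --motion '[[[0.035,-0.01,0],0,0],[[0.085,-0.03,0],0,0],[[0.14,-0.05,0],0,0],[[0.195,-0.072,0],0,0],[[0.25,-0.094,0],0,0],[[0.305,-0.116,0],0,0],[[0.36,-0.138,0],0,0],[[0.415,-0.16,0],0,0],[[0.47,-0.18,0],0,0],[[0.52,-0.198,0],0,0],[[0.55,-0.21,0],0,0],[[0.55,-0.21,0],0,0]]'

```text
clock: 14.9
ee_pos: [0.3571, 0.2767, 0.1947]
tcp_rot: [0.705, 0.709, -0.002, -0.0]
contact_force: [0.3, -0.5, 0.3]
gripper_width: 0.999
grasp_force: 0.0
```

```bash
python3 - <<'E'
from h import *
s=observe();print(s["clock"],s["ee_pos"],s["tcp_rot"],s["joint_pos"])
crop(capture("top"),"t4",130,130,300,190,2.6,20)
print(go([.361,.275,.2]))
E
```

```text
14.9 [0.35709518 0.27666451 0.19472976] [ 7.05341338e-01  7.08866096e-01 -1.52640275e-03 -3.52578533e-04] [ 5.40268479e-01 -3.14211964e-01  2.10395866e+00 -6.61259341e-05
  1.35497848e+00  5.35297970e-01]
[-0.8  3.3 -5.1]
```

View pics/t4.png

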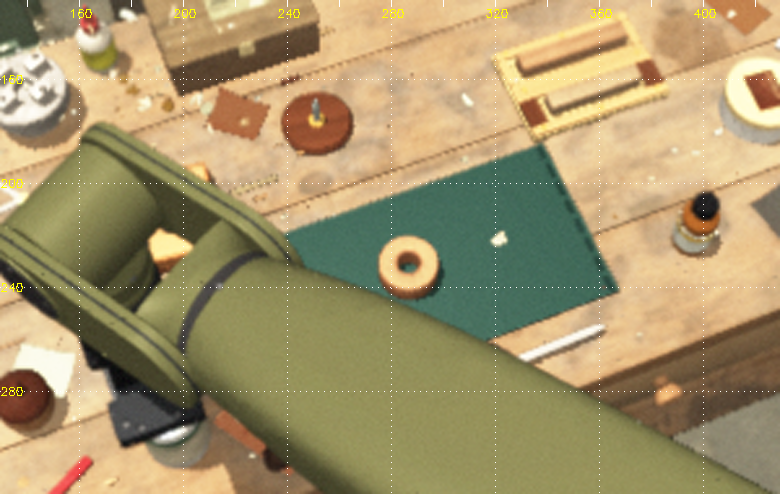

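Both blanks lie in their own bays. Now descend on the sealer bottle.

To row units: 30 mm is 0.03, 25 mm is 0.025.

Call:
jog_arm --motion '[[[0,0,0],0,0],[[0,0,0],0,0],[[0,0,0],0,0],[[0,0,0.025],0,0],[[0,0,0.03],0,0],[[0,0,0.03],0,0]]'

```text
clock: 15.7
ee_pos: [0.3587, 0.2755, 0.1665]
tcp_rot: [0.707, 0.707, -0.0, -0.0]
contact_force: [0.5, -0.0, 0.4]
gripper_width: 1.002
grasp_force: 0.0
```

```bash
python3 - <<'E'
from h import *
s=observe();print(s["clock"],s["ee_pos"],s["tcp_rot"])
crop(capture("wrist"),"w5",0,0,560,420,1.42,20)
print(go([.361,.275,.059]))
E
```

```text
15.7 [0.35867055 0.27549093 0.16653282] [ 7.06892939e-01  7.07320460e-01 -3.62153339e-04 -8.60466931e-05]
[ -0.8   1.9 108.2]
```

View pics/w5.png

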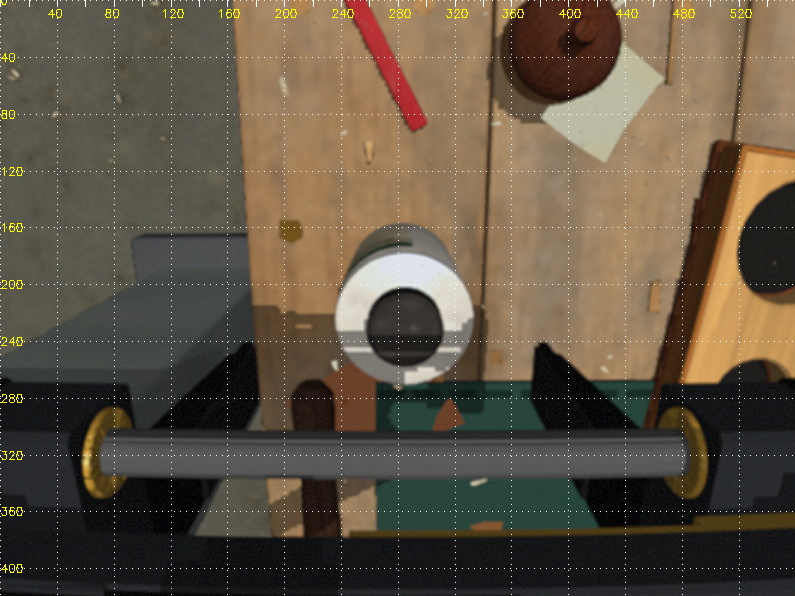

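```bash
python3 - <<'E'
from h import *
c=calibration("wrist")
f=lambda p,z:(world(c,np.array(p)/1.42-.5,z)*1000)[:,:2]
w=f([(404.5,326)],.112);v=f([(404.5,319)],.098);print(w,v)
m=(w+v)[0]/2000;print(go([m[0],m[1],.059]))
E
```

```text
[[361.91431192 277.04263856]] [[362.16790041 275.60980354]]
[  0.5   3.  108.2]
```

To row units: 108 mm is 0.108, 98 mm is 0.098.

Call:
jog_arm --motion '[[[0.0005,0.003,0],0,0],[[0.0005,0.003,0.04],0,0],[[0.0005,0.003,0.075],0,0],[[0.0005,0.003,0.098],0,0],[[0.0005,0.003,0.108],0,0],[[0.0005,0.003,0.108],0,0],[[0.0005,0.003,0.108],0,0.5],[[0.0005,0.003,0.108],0,0.5],[[0.0005,0.003,0.108],0,0.5],[[0.0005,0.003,0.108],0,0.5]]' --newtons 30

```text
clock: 17.0
ee_pos: [0.3623, 0.2765, 0.0592]
tcp_rot: [0.707, 0.707, 0.001, 0.0]
contact_force: [1.4, 0.5, 1.7]
gripper_width: 0.671
grasp_force: 30.0
```

To row units: 235 mm is 0.235, -126 mm is -0.126.

Call:
jog_arm --motion '[[[0,0,-0.005],0,0.5],[[0,0,-0.02],0,0.5],[[0,0,-0.045],0,0.5],[[-0.01,0.015,-0.075],0,0.5],[[-0.028,0.05,-0.095],0,0.5],[[-0.048,0.09,-0.1],0,0.5],[[-0.07,0.13,-0.1],0,0.5],[[-0.092,0.17,-0.1],0,0.5],[[-0.11,0.205,-0.1],0,0.5],[[-0.121,0.225,-0.1],0,0.5],[[-0.126,0.235,-0.1],0,0.5],[[-0.126,0.235,-0.1],0,0.5]]'

```text
clock: 18.5
ee_pos: [0.5965, 0.1507, 0.1586]
tcp_rot: [0.707, 0.707, -0.0, -0.0]
contact_force: [0.5, 0.4, -3.6]
gripper_width: 0.665
grasp_force: 30.0
```

Call:
jog_arm --motion '[[[0,0,0],0,0.5],[[0,0,0],0,0.5],[[0,0,0],0,0.5]]'

```text
clock: 18.88
ee_pos: [0.5964, 0.1509, 0.1588]
tcp_rot: [0.707, 0.708, 0.0, -0.0]
contact_force: [-0.5, 0.8, -4.2]
gripper_width: 0.669
grasp_force: 30.0
```

```bash
python3 - <<'E'
from h import *
s=observe();print(s["clock"],s["ee_pos"],s["tcp_rot"],s["gripper_width"])
crop(capture("wrist"),"w6",0,0,560,420,1.42,20)
E
```

```text
18.875 [0.59639969 0.15093215 0.15877537] [ 7.06501678e-01  7.07711366e-01  1.70999024e-05 -1.86144152e-05] 0.6693453340085173
```

View pics/w6.png

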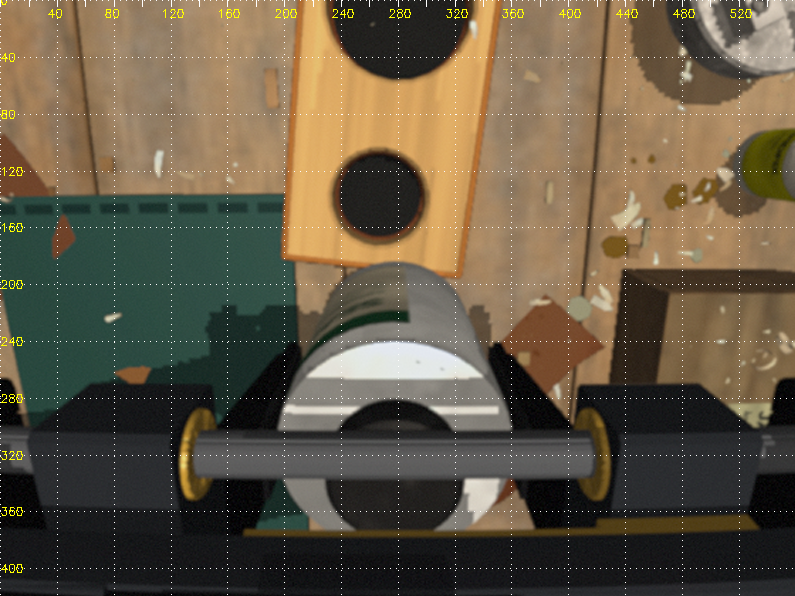

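```bash
python3 - <<'E'
from h import *
c=calibration("wrist")
f=lambda p,z:(world(c,np.array(p)/1.42-.5,z)*1000)[:,:2]
w=f([(380,196),(401,79),(299,1),(282,258),(497,1),(461,277),(333,196),(428,196)],.028);print(w.round(1).tolist())
u=[(a-b)/np.linalg.norm(a-b) for a,b in((w[2],w[3]),(w[4],w[5]))];print([np.degrees(np.arctan2(*x[::-1])) for x in u], "width",np.linalg.norm(w[3]-w[5]))
n=(u[0]+u[1])/2; print("large from small",w[0]+100*n)
e=np.array([n[1],-n[0]]);C=(w[3]+w[5])/2; print("from near edge: small",C+42*n,"large",C+142*n,"bottom of large +38",w[1]+38*np.array(n))
E
```

```text
[[587.0, 200.9], [598.2, 261.3], [546.6, 299.1], [531.6, 166.4], [646.6, 299.2], [632.8, 155.5], [561.4, 200.9], [613.2, 200.9]]
[np.float64(83.55291089805364), np.float64(84.4896152766143)] width 101.79124160247034
large from small [597.44050922 300.33645924]
from near edge: small [586.54115589 202.67970961] large [596.95674572 302.1324487 ] bottom of large +38 [602.19964486 299.05276506]
```

To row units: 148.5 mm is 0.1485, 148 mm is 0.148.

Call:
jog_arm --motion '[[[0.02,0,0],0,0.5],[[0.055,0,0],0,0.5],[[0.095,0.001,0],0,0.5],[[0.13,0.001,0],0,0.5],[[0.148,0.001,0],0,0.5],[[0.1485,0.001,0],0,0.5],[[0.1485,0.001,0],0,0.5],[[0.1485,0.001,0.02],0,0.5],[[0.1485,0.001,0.045],0,0.5],[[0.1485,0.001,0.055],0,0.5],[[0.1485,0.001,0.058],0,0.5],[[0.1485,0.001,0.058],0,0.5]]'

```text
clock: 20.42
ee_pos: [0.5981, 0.2989, 0.101]
tcp_rot: [0.707, 0.707, 0.0, 0.0]
contact_force: [0.1, -0.0, -3.4]
gripper_width: 0.671
grasp_force: 30.0
```

To row units: 30 mm is 0.03, 29 mm is 0.029.

Call:
jog_arm --motion '[[[0,0,0.008],0,0.5],[[0,0,0.016],0,0.5],[[0,0,0.022],0,0.5],[[0,0,0.026],0,0.5],[[0,0,0.029],0,0.5],[[0,0,0.03],0,0.5],[[0,0,0.03],0,0.5]]'

```text
clock: 21.3
ee_pos: [0.5978, 0.299, 0.0707]
tcp_rot: [0.707, 0.707, 0.0, 0.0]
contact_force: [0.2, 0.6, -4.2]
gripper_width: 0.667
grasp_force: 30.0
```

In the well, no rim contact. Seat it (about 3.5 mm more).

To row units: 3.5 mm is 0.0035, 3 mm is 0.003.

Call:
jog_arm --motion '[[[0,0,0.0015],0,0.5],[[0,0,0.003],0,0.5],[[0,0,0.0035],0,0.5],[[0,0,0.0035],0,0.5]]'

```text
clock: 21.8
ee_pos: [0.5977, 0.299, 0.0673]
tcp_rot: [0.707, 0.707, 0.0, 0.0]
contact_force: [0.0, -0.8, -4.2]
gripper_width: 0.668
grasp_force: 30.0
```

To row units: 1.2 mm is 0.0012, 0.7 mm is 0.0007.

Call:
jog_arm --motion '[[[0,0,0.0007],0,0.5],[[0,0,0.0012],0,0.5],[[0,0,0.0012],0,0.5]]'

```text
clock: 22.18
ee_pos: [0.5979, 0.299, 0.0672]
tcp_rot: [0.707, 0.707, 0.0, 0.0]
contact_force: [-4.2, -2.7, 5.9]
gripper_width: 0.67
grasp_force: 30.0
```

To row units: -240 mm is -0.24, -190 mm is -0.19.

Call:
jog_arm --motion '[[[0,0,0],0,0.2],[[0,0,0],0,0],[[0,0,0],0,0],[[0,0,-0.02],0,0],[[0,0,-0.07],0,0],[[0,0,-0.115],0,0],[[0,0,-0.133],0,0],[[-0.03,-0.01,-0.133],0,0],[[-0.08,-0.03,-0.133],0,0],[[-0.135,-0.052,-0.133],0,0],[[-0.19,-0.074,-0.133],0,0],[[-0.24,-0.093,-0.133],0,0]]'

```text
clock: 23.68
ee_pos: [0.5035, 0.0573, 0.1982]
tcp_rot: [0.707, 0.708, -0.0, -0.0]
contact_force: [0.2, -0.5, -0.1]
gripper_width: 1.0
grasp_force: 0.0
```

To row units: -350 mm is -0.35, -320 mm is -0.32.

Call:
jog_arm --motion '[[[-0.05,-0.02,0],0,0],[[-0.105,-0.04,0],0,0],[[-0.16,-0.062,0],0,0],[[-0.215,-0.083,0],0,0],[[-0.27,-0.105,0],0,0],[[-0.32,-0.122,0],0,0],[[-0.35,-0.135,0],0,0],[[-0.35,-0.135,0],0,0],[[-0.35,-0.135,0],0,0],[[-0.35,-0.135,0],0,0]]'

```text
clock: 24.92
ee_pos: [0.3707, -0.2901, 0.1987]
tcp_rot: [0.706, 0.708, 0.0, -0.0]
contact_force: [-0.2, 0.3, 0.5]
gripper_width: 1.0
grasp_force: 0.0
```

```bash
python3 - <<'E'
from h import *
s=observe();print(s["clock"],s["ee_pos"],s["tcp_rot"],s["gripper_width"])
crop(capture("wrist"),"w7",120,60,320,240,2.5,20)
print(go([.3695,-.291,.033]))
E
```

```text
24.925 [ 0.37065303 -0.29013845  0.19870885] [ 7.06174098e-01  7.08038183e-01  1.14221698e-04 -2.48027946e-04] 0.9997258527374238
[ -0.8  -1.2 165.8]
```

View pics/w7.png

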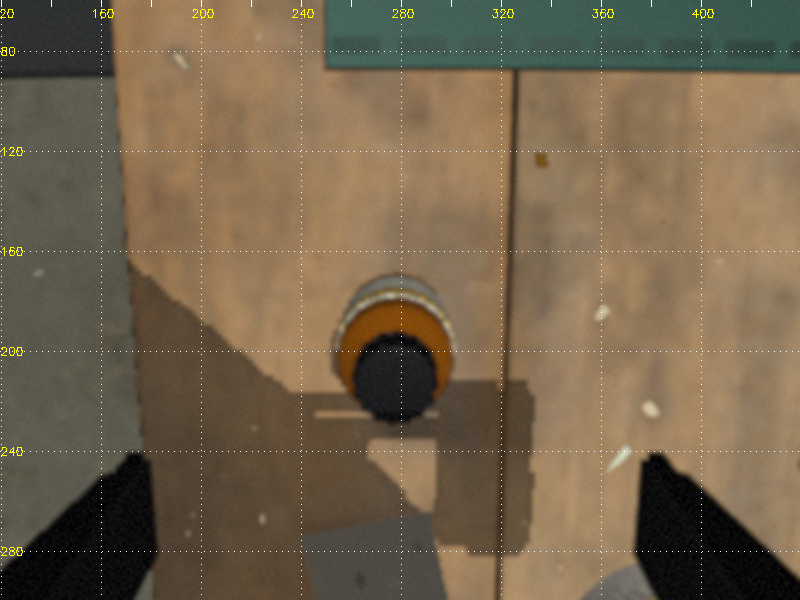

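```bash
python3 - <<'E'
from h import *
w=world(calibration("wrist"),[(277.9,211.5)],.088)[0];print(w)
print(go([w[0],w[1],.033]))
E
```

```text
[ 0.36966019 -0.29399223  0.088     ]
[ -3.8  -1.1 165.8]
```

To row units: 165.5 mm is 0.1655, 165 mm is 0.165.

Call:
jog_arm --motion '[[[-0.0025,-0.001,0.04],0,0],[[-0.0025,-0.001,0.09],0,0],[[-0.0025,-0.001,0.13],0,0],[[-0.0025,-0.001,0.155],0,0.2],[[-0.0025,-0.001,0.165],0,0.3],[[-0.0025,-0.001,0.1655],0,0.4],[[-0.0025,-0.001,0.1655],0,0.8],[[-0.0025,-0.001,0.1655],0,0.8],[[-0.0025,-0.001,0.1655],0,0.8],[[-0.0025,-0.001,0.1655],0,0.8]]' --newtons 18

```text
clock: 26.22
ee_pos: [0.3698, -0.2942, 0.0343]
tcp_rot: [0.707, 0.707, 0.0, 0.001]
contact_force: [0.4, 0.8, 3.3]
gripper_width: 0.417
grasp_force: 18.0
```

To row units: 400 mm is 0.4, -120 mm is -0.12.

Call:
jog_arm --motion '[[[0,0,-0.01],0,0.8],[[0,0,-0.04],0,0.8],[[0,0,-0.08],0,0.8],[[0.02,0.01,-0.11],0,0.8],[[0.06,0.026,-0.12],0,0.8],[[0.11,0.048,-0.12],0,0.8],[[0.16,0.07,-0.12],0,0.8],[[0.21,0.092,-0.12],0,0.8],[[0.26,0.114,-0.12],0,0.8],[[0.31,0.136,-0.12],0,0.8],[[0.36,0.158,-0.12],0,0.8],[[0.4,0.176,-0.12],0,0.8]]'

```text
clock: 27.72
ee_pos: [0.5451, 0.1085, 0.1537]
tcp_rot: [0.706, 0.708, -0.0, -0.0]
contact_force: [-0.9, 0.4, -1.4]
gripper_width: 0.415
grasp_force: 18.0
```

To row units: 95 mm is 0.095, 90 mm is 0.09.

Call:
jog_arm --motion '[[[0.04,0.017,0],0,0.8],[[0.07,0.031,0],0,0.8],[[0.09,0.039,0],0,0.8],[[0.095,0.041,0],0,0.8],[[0.095,0.041,0],0,0.8],[[0.095,0.041,0.025],0,0.8],[[0.095,0.041,0.05],0,0.8],[[0.095,0.041,0.065],0,0.8],[[0.095,0.041,0.07],0,0.8],[[0.095,0.041,0.07],0,0.8],[[0.095,0.041,0.07],0,0.8]]'

```text
clock: 29.1
ee_pos: [0.5866, 0.2016, 0.0847]
tcp_rot: [0.707, 0.707, 0.001, 0.001]
contact_force: [-0.0, -0.1, -0.5]
gripper_width: 0.42
grasp_force: 18.0
```

To row units: 39 mm is 0.039, -1.5 mm is -0.0015.

Call:
jog_arm --motion '[[[-0.0015,0,0.006],0,0.8],[[-0.0015,0,0.014],0,0.8],[[-0.0015,0,0.022],0,0.8],[[-0.0015,0,0.03],0,0.8],[[-0.0015,0,0.036],0,0.8],[[-0.0015,0,0.039],0,0.8],[[-0.0015,0,0.039],0,0.8],[[-0.0015,0,0.039],0,0.8]]'

```text
clock: 30.1
ee_pos: [0.5861, 0.2001, 0.0448]
tcp_rot: [0.707, 0.707, 0.0, 0.0]
contact_force: [-0.8, -0.1, -1.4]
gripper_width: 0.413
grasp_force: 18.0
```

To row units: 3 mm is 0.003, 1.5 mm is 0.0015.

Call:
jog_arm --motion '[[[0,0,0.0015],0,0.8],[[0,0,0.003],0,0.8],[[0,0,0.003],0,0.8],[[0,0,0.003],0,0.8]]'

```text
clock: 30.6
ee_pos: [0.5861, 0.2001, 0.0423]
tcp_rot: [0.707, 0.707, 0.0, 0.0]
contact_force: [-2.3, -0.2, 4.8]
gripper_width: 0.412
grasp_force: 18.0
```

To row units: -202 mm is -0.202, -158 mm is -0.158, -1.05 rad is -0.3342.

Call:
jog_arm --motion '[[[0,0,0],0,0.3],[[0,0,0],0,0.2],[[0,0,-0.01],0,0.2],[[0,0,-0.05],0,0.2],[[0,0,-0.105],0,0],[[-0.005,-0.005,-0.15],0,0],[[-0.03,-0.02,-0.158],-0.0477,0],[[-0.065,-0.045,-0.158],-0.105,0],[[-0.105,-0.075,-0.158],-0.1623,0],[[-0.145,-0.105,-0.158],-0.2196,0],[[-0.185,-0.132,-0.158],-0.2769,0],[[-0.202,-0.145,-0.158],-0.3342,0]]'

```text
clock: 32.1
ee_pos: [0.4399, -0.0036, 0.2]
tcp_rot: [0.255, 0.967, -0.0, 0.001]
contact_force: [0.7, 0.0, -0.9]
gripper_width: 1.0
grasp_force: 0.0
```

To row units: -0.521 rad is -0.1658.

Call:
jog_arm --motion '[[[0,0,0],-0.0573,0],[[0,0,0],-0.1146,0],[[0,0,0],-0.1655,0],[[0,0,0],-0.1658,0],[[0,0,0],-0.1658,0]]'

```text
clock: 32.72
ee_pos: [0.4411, -0.0021, 0.1998]
tcp_rot: [0.001, 1.0, -0.0, 0.0]
contact_force: [-0.2, -0.6, 0.2]
gripper_width: 0.997
grasp_force: 0.0
```

```bash
python3 - <<'E'
from h import *
s=observe();print(s["clock"],s["ee_pos"],s["tcp_rot"],s["gripper_width"])
crop(capture("wrist"),"w8",190,90,200,150,4,10)
print(go([.441,-.0017,.019]))
E
```

```text
32.725 [ 0.44106116 -0.00213687  0.1997773 ] [ 5.02262123e-04  9.99999835e-01 -2.87864037e-05  2.76108811e-04] 0.9971205918533317
[1.000e-01 4.000e-01 1.807e+02]
```

View pics/w8.png

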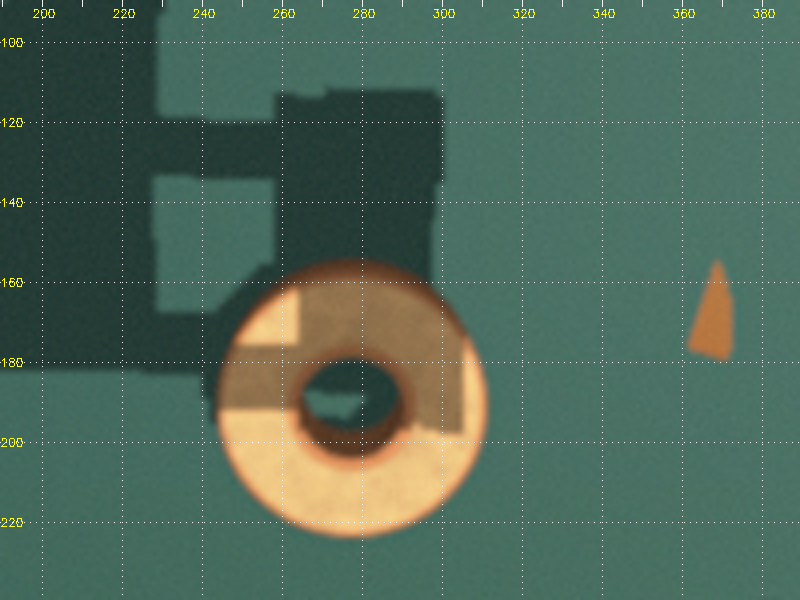

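```bash
python3 - <<'E'
from h import *
w=world(calibration("wrist"),[(278,191.7)],.031)[0];print(w)
print(go([w[0],w[1],.020]))
E
```

```text
[ 0.44225515 -0.00168263  0.031     ]
[ -1.1   0.4 179.7]
```

To row units: 179.5 mm is 0.1795, 179 mm is 0.179.

Call:
jog_arm --motion '[[[-0.0007,0,0.05],0,0],[[-0.0007,0,0.1],0,0],[[-0.0007,0,0.145],0,0],[[-0.0007,0,0.17],0,0],[[-0.0007,0,0.179],0,0.1],[[-0.0007,0,0.1795],0,0.2],[[-0.0007,0,0.1795],0,0.6],[[-0.0007,0,0.1795],0,0.6],[[-0.0007,0,0.1795],0,0.6],[[-0.0007,0,0.1795],0,0.6]]' --newtons 18

```text
clock: 34.02
ee_pos: [0.4428, -0.0023, 0.0212]
tcp_rot: [-0.001, 1.0, -0.0, 0.001]
contact_force: [-0.6, 0.8, 6.0]
gripper_width: 0.636
grasp_force: 18.0
```

To row units: -287 mm is -0.287, -180 mm is -0.18.

Call:
jog_arm --motion '[[[0,0,-0.02],0,0.6],[[0,0,-0.06],0,0.6],[[0,0,-0.11],0,0.6],[[0,0,-0.155],0,0.6],[[-0.02,0.003,-0.18],0,0.6],[[-0.065,0.006,-0.18],0,0.6],[[-0.115,0.01,-0.18],0,0.6],[[-0.165,0.014,-0.18],0,0.6],[[-0.215,0.018,-0.18],0,0.6],[[-0.26,0.021,-0.18],0,0.6],[[-0.285,0.022,-0.18],0,0.6],[[-0.287,0.022,-0.18],0,0.6]]'

```text
clock: 35.52
ee_pos: [0.7291, 0.0202, 0.1983]
tcp_rot: [-0.001, 1.0, 0.0, -0.001]
contact_force: [0.3, 0.5, -1.2]
gripper_width: 0.636
grasp_force: 18.0
```

Call:
jog_arm --motion '[[[0,0,0],0,0.6],[[0,0,0],0,0.6],[[0,0,0],0,0.6]]'

```text
clock: 35.9
ee_pos: [0.728, 0.0202, 0.2004]
tcp_rot: [-0.001, 1.0, -0.0, 0.0]
contact_force: [-0.1, -0.6, -1.2]
gripper_width: 0.634
grasp_force: 18.0
```

```bash
python3 - <<'E'
from h import *
s=observe();print(s["clock"],s["ee_pos"],s["tcp_rot"],s["gripper_width"])
c=calibration("wrist");p=pix(c,[.647,.022,.02])[0];print(p)
x,y=int(p[0])-80,max(0,int(p[1])-60);print(x,y)
crop(capture("wrist"),"w9",x,y,160,120,5,10)
E
```

```text
35.9 [0.72803392 0.02017208 0.20035028] [-5.80613956e-04  9.99999828e-01 -1.29456212e-05  8.17110351e-05] 0.6336393521829117
[279.67832387  98.04444695]
199 38
```

View pics/w9.png

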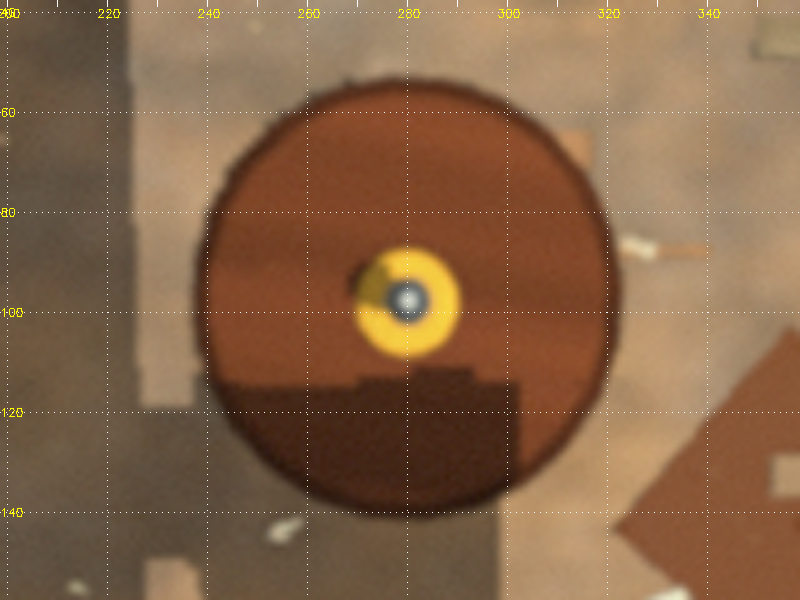

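```bash
python3 - <<'E'
from h import *
c=calibration("wrist")
print(world(c,[(280.1,97.7),(280.1,98.1)],np.array([.05,.012])))
print(go([.6465,.022,.2]))
E
```

```text
[[0.64719812 0.02220586 0.05      ]
 [0.64712029 0.02241821 0.012     ]]
[81.7  1.9  0.4]
```

To row units: 118 mm is 0.118, 110 mm is 0.11.

Call:
jog_arm --motion '[[[0.02,0.001,0],0,0.6],[[0.05,0.002,0],0,0.6],[[0.072,0.002,0],0,0.6],[[0.08,0.002,0],0,0.6],[[0.08,0.002,0.01],0,0.6],[[0.08,0.002,0.05],0,0.6],[[0.08,0.002,0.09],0,0.6],[[0.08,0.002,0.11],0,0.6],[[0.08,0.002,0.118],0,0.6],[[0.08,0.002,0.118],0,0.6],[[0.08,0.002,0.118],0,0.6]]'

```text
clock: 37.33
ee_pos: [0.6501, 0.022, 0.0839]
tcp_rot: [-0.001, 1.0, -0.0, 0.002]
contact_force: [-0.5, 0.4, -1.1]
gripper_width: 0.633
grasp_force: 18.0
```

```bash
python3 - <<'E'
from h import *
s=observe();print(s["ee_pos"],s["tcp_rot"]);print(go([.6477,.0223,.060]))
E
```

```text
[0.6500567  0.02201654 0.08392163] [-5.97450573e-04  9.99998550e-01 -9.40908878e-05  1.59213889e-03]
[ 2.4  0.3 23.9]
```

To row units: 1.5 mm is 0.0015, 0.3 mm is 0.0003.

Call:
jog_arm --motion '[[[0.0015,0.0003,0],0,0.6],[[0.0015,0.0003,0],0,0.6],[[0.0015,0.0003,0],0,0.6]]'

```text
clock: 37.7
ee_pos: [0.6473, 0.0224, 0.0823]
tcp_rot: [-0.001, 1.0, -0.0, 0.0]
contact_force: [-0.2, 0.1, -0.5]
gripper_width: 0.637
grasp_force: 18.0
```

```bash
python3 - <<'E'
from h import *
s=observe();print(s["ee_pos"],s["tcp_rot"]);print(go([.6477,.0223,.060]))
E
```

```text
[0.6473018  0.0223833  0.08232897] [-5.99495230e-04  9.99999784e-01 -7.86361379e-06  2.70621357e-04]
[-0.4 -0.1 22.3]
```

To row units: 21 mm is 0.021, 18 mm is 0.018.

Call:
jog_arm --motion '[[[0,0,0.005],0,0.6],[[0,0,0.01],0,0.6],[[0,0,0.014],0,0.6],[[0,0,0.018],0,0.6],[[0,0,0.021],0,0.6],[[0,0,0.021],0,0.6],[[0,0,0.021],0,0.6]]'

```text
clock: 38.58
ee_pos: [0.6473, 0.0224, 0.0611]
tcp_rot: [-0.001, 1.0, -0.0, 0.0]
contact_force: [0.0, 0.5, -1.9]
gripper_width: 0.633
grasp_force: 18.0
```

To row units: 15 mm is 0.015, 12 mm is 0.012.

Call:
jog_arm --motion '[[[0,0,0.004],0,0.6],[[0,0,0.008],0,0.6],[[0,0,0.012],0,0.6],[[0,0,0.015],0,0.6],[[0,0,0.015],0,0.6]]'

```text
clock: 39.2
ee_pos: [0.6469, 0.0224, 0.0455]
tcp_rot: [-0.001, 1.0, 0.0, -0.0]
contact_force: [0.7, -0.0, -1.0]
gripper_width: 0.637
grasp_force: 18.0
```

The pin is through the hole with no contact force. Continue down to the foot (TCP about 0.028).

To row units: 17 mm is 0.017, 15 mm is 0.015.

Call:
jog_arm --motion '[[[0,0,0.004],0,0.6],[[0,0,0.008],0,0.6],[[0,0,0.012],0,0.6],[[0,0,0.015],0,0.6],[[0,0,0.017],0,0.6],[[0,0,0.017],0,0.6],[[0,0,0.017],0,0.6]]'

```text
clock: 40.08
ee_pos: [0.6473, 0.0224, 0.0291]
tcp_rot: [-0.001, 1.0, -0.0, 0.0]
contact_force: [0.2, -0.5, -1.3]
gripper_width: 0.632
grasp_force: 18.0
```

To row units: 1.5 mm is 0.0015, 0.8 mm is 0.0008.

Call:
jog_arm --motion '[[[0,0,0.0008],0,0.6],[[0,0,0.0015],0,0.6],[[0,0,0.0015],0,0.6],[[0,0,0.0015],0,0.6]]'

```text
clock: 40.58
ee_pos: [0.6474, 0.0224, 0.0283]
tcp_rot: [-0.001, 1.0, -0.0, 0.0]
contact_force: [-3.8, 0.2, 5.5]
gripper_width: 0.636
grasp_force: 18.0
```

Seated on the foot. Release, rise, and move aside to look.

To row units: -220 mm is -0.22, -200 mm is -0.2.

Call:
jog_arm --motion '[[[0,0,0],0,0.2],[[0,0,0],0,0],[[0,0,0],0,0],[[0,0,0],0,0],[[0,0,-0.02],0,0],[[0,0,-0.07],0,0],[[0,0,-0.12],0,0],[[0,0,-0.17],0,0],[[0.04,0,-0.2],0,0],[[0.09,0,-0.22],0,0],[[0.14,0,-0.22],0,0],[[0.19,0,-0.22],0,0]]'

```text
clock: 42.08
ee_pos: [0.456, 0.0222, 0.2496]
tcp_rot: [-0.001, 1.0, -0.0, 0.002]
contact_force: [1.0, -0.2, 0.5]
gripper_width: 1.003
grasp_force: 0.0
```

To row units: 60 mm is 0.06, 40 mm is 0.04.

Call:
jog_arm --motion '[[[0.04,0,0],0,0],[[0.06,0,0],0,0],[[0.06,0,0],0,0],[[0.06,0,0],0,0]]'

```text
clock: 42.58
ee_pos: [0.3978, 0.0221, 0.2485]
tcp_rot: [-0.001, 1.0, -0.0, 0.001]
contact_force: [-0.0, 0.0, 0.3]
gripper_width: 0.998
grasp_force: 0.0
```

```bash
python3 - <<'E'
from h import *
a=capture("scene")[130:300,120:450,::-1];b=capture("top")[120:320,120:450,::-1]
a=cv2.resize(a,None,fx=1.75,fy=1.75,interpolation=2);b=cv2.resize(b,None,fx=1.48,fy=1.48,interpolation=2)
w=max(a.shape[1],b.shape[1]);p=lambda m:cv2.copyMakeBorder(m,0,0,0,w-m.shape[1],0)
o=np.vstack([p(a),p(b)]);print(o.shape);cv2.imwrite("pics/fin.png",o);print(observe()["clock"],observe()["qvel"].round(3))
E
```

```text
(594, 578, 3)
42.675 [-0.002  0.009  0.002 -0.002  0.003 -0.002]
```

View pics/fin.png

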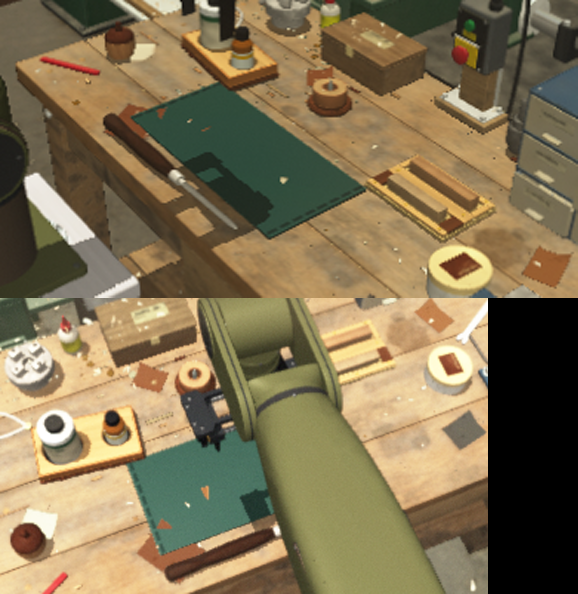

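The picture shows everything in place: blanks in their bays (around 425,195), bottles upright in their wells (around 225,45), roll flat on the stand's foot (around 330,95), and the box and tin where they were. The robot is clear of it all.

```bash
python3 -c "
from station import *
print(job_done())"
```

```text
the job is handed in; nothing more can be done
None
```

The job is handed in: both blanks are in their bays, both bottles stand upright in their wells, and the roll is down on the stand's foot. It took about 43 s, and the turned box and wax tin were left alone.

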